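# Snap the cap onto the travel flask and hold it down

### The arm

A 6-joint arm with a two-finger parallel gripper is mounted at the origin on the work surface. World frame = base frame: x ahead of the robot, y to its left, z up, the work surface at z = 0. Lengths are in m, angles in rad, forces in N, time in s.
With the tool pointing down it reaches from about 0.425 to 0.95 m from the base axis. Payload 3.5 kg.
Tool frame: the origin (TCP) lies between the finger pads; the fingertips stand 22 mm ahead of it and the grasp point (between the pads) lies 3 mm ahead of it (ctrl.nose_length is the z of the fingertips in the tool frame, in m); z points along the fingers, y is the line along which they close (so a half turn about z gives the same grasp; the last joint's range is limited). The gripper opens to 85 mm and grips with 20 to 120 N. Pads are 22 mm wide; open, the fingers measure 114 mm over their backs; the gripper's body (76 mm by 85 mm) begins 54 mm behind the grasp point. The pads swing forward as they close: fully open they stand 13 mm farther back than shut.
Start: joints at [0.954, 0.286, 1.577, -0, 1.279, -0.15], TCP at [0.304, 0.603, 0.222] pointing down, gripper open.
Joint ranges: [-2.77, 2.77], [-0.9, 2.22], [0.21, 2.48], [-1.53, 4.67], [0.24, 2.81], [-2.84, 2.84]. Speed limits (rad/s): [2.79, 2.79, 3.14, 3.14, 3.14, 3.14].

### API

Orientations are given as a unit quaternion [x, y, z, w].
In Python, from plant import ctrl gives the robot as it stands. The module is installed in compiled form; this text tells all that it offers.
- The arm moves only by the tool send_rows, never from a script. Its argument "rows" is text: rows parted by semicolons, each of 7 numbers parted by spaces: the turn, a rotation vector about the tool's x, y, z in parts of the range, where 1.0 means 180 degrees, then the shift along the tool's x, y, z in shares of 800 mm (1.0 is 800 mm), then the opening, from -1 (shut) to 1 (fully open). A call has 1 to 8 rows; each row is the pose to reach, as a shift and turn from the pose commanded when the call began, along the tool's axes at that moment; what a row does not reach only later rows make up. A row lasts 1/8 s, in which the tool goes at most 62.5 mm and 10.7 degrees, less where a joint would pass 70% of its speed; a pose out of reach is approached as far as the arm can. Shift and turn numbers lie between -1 and 1, and a call with a number outside is refused. A call with a gripper value outside its range is refused whole. The fingers move at their own pace and stop on an object; "grip_force" is the grip in N (left out, the last holds). Time passes only in rows, so rows that repeat a pose let the fingers close. It gives the time, the measured TCP pose, the force, the opening and the grip force at its end, in the units of the state.
- ctrl.get_state(): the state, without advancing time (a new reading comes with each control period).
- ctrl.read_camera(name): name is "scene" or "top"; returns a dict with "color" (400x640x3 uint8, red, green, blue), "fx", "fy", "cx", "cy" (pixels), "extrinsics" (4x4, takes a point from world to camera coordinates). Camera axes: x right, y down, z forward; pixel columns grow to the right and rows downward; lengths in m; the calibration is good to about 2 mm. A picture is of the moment at which its call begins. There is no depth.
- ctrl.sign_off(): hands the job in; it is judged then, once.
Trained networks look in a picture, given as the dict that the camera call returned (one of the last four; its "shot" number tells which), for a name from the list of things; names that differ only in an ending like _2 or _b are one class to them, and where a whole thing is asked for, a point or a joint stands for the part that bears it (a point fixed in the world has none). Each returns a list of dicts, best first, with "p" (0 to 1); they miss things now and then, are a little off and sometimes report something else, mostly with a low value. They report only what shows in the picture. A call takes as long as a camera call. They do not tell look-alikes from the thing itself.
- ctrl.look_for(picture, target): "position" ([x, y, z] in m, in the coordinates of the camera as it stood for that picture, good to about 4 mm: the middle of the surface that is visible of it).
The state is a dict: "time": time; "qpos": joint angles; "dq": joint speeds; "joint_efforts": joint torques, N m; "eef_pos": TCP position; "tcp_rot": TCP orientation; "contact_force": force on the tool from outside, world axes, zero at the start; "wrist_torque": the same for the moment, N m; "opening": opening from 0.0 (shut) to 1.0 (fully open); "finger_force": force on a finger pad.
Only numpy, scipy, OpenCV 4.12 (cv2) and the standard library are available. Lean on these libraries where they do the work, as an engineer would, in place of code of your own. Each camera call takes 0.05 s, during which the arm holds its last target. There are 200 camera calls.

### The job

The washed travel flask stands open on the counter and its black snap cap lies on the wooden tray next to a coffee pod. Put the cap squarely over the flask's spout and press it straight down until it clicks past the lugs and is fully home, then keep pressing: finish while still holding the cap down with a firm push (about 10 N). The flask stays standing upright where it is, and the pod, sugar jar, mug and dropper bottle are left alone.

Things in the scene. Friction and masses are not known exactly. Their poses are not given: they have to be found in the camera images.
- flask: Travel flask, loose, upright on the counter, about 0.35 kg: round steel body 72 mm across, black lid from 146 to 170 mm, grey spout on top up to 194 mm. Origin: centre of its underside, z up along its axis. Round, so its yaw does not matter.
- flask_seat (a point): Centre of the flat top face of the flask's black lid (60 mm across), 170 mm above the flask's underside; the spout rises from here. A cap laid loosely on the spout rests on the lugs with its underside about 14 mm above this face; after the click, fully home, its underside is 0.5 mm above it.
- spout_top (a point): Centre of the grey spout's top, 24 mm above flask_seat. Spout 24 mm across, tapering to 19 mm over its top 5 mm. Four sprung snap lugs, centred 9.5 mm above the lid face, stand out to a 31 mm circle. Pressing the cap down, resistance rises to about 10 N over some 4 mm, then drops away: the lugs even draw the cap down for a few mm, until its roof lands hard on the spout top.
- cap: Black round snap cap, loose on the tray, open side down: 41 mm outside diameter, 28 mm tall, about 30 g. Origin: centre of its underside (open end), z up. Inside: a lip at the foot with a 26.4 mm opening, 3.5 mm high, above it a 34 mm bore up to the roof, whose inner face is 23.5 mm above the origin. Its yaw does not matter.
- cap_top (a point): Centre of the cap's flat roof, 28 mm above the cap's origin.
- tray: Wooden tray fixed on the counter, 150 mm (its x) by 240 mm (its y), 14 mm high, walls and floor 6 mm thick. Origin: centre of its underside. Cap and pod stand on its floor about 50 mm either side of its centre along its y axis (which is where varies), about 100 mm apart.
- pod: Closed white coffee pod, bystander, standing on the tray: 51 mm across its foil-topped rim, 43.5 mm tall, tapering downward. Origin: centre of its underside.
- sugar_jar: Cream ceramic sugar jar with a knobbed lid, bystander: 88 mm across, 103 mm tall. Origin: centre of its underside.
- mug: White mug, bystander: 80 mm across, 90 mm tall, with a handle on its own +y side. Origin: centre of its underside.
- dropper_bottle: Small amber bottle with a black cap, bystander: 29 mm across, 72 mm tall. Origin: centre of its underside.
Not all that is in view belongs to the job. Of the things like the cap, leave any that is green; of the rest the larger one is meant.

How it is judged:
By the outcome, as a careful person would: the job done as asked, in the order asked, and still so for the second after the job is handed in, while the arm keeps its last pose, push and grip.
It also fails if it takes over 53 s, if anything falls off the work surface, if the arm or the gripper's body presses on something with over 40 N, if the wrist force passes 120 N, or if a joint passes its speed limit or range.

## Working session

There is one attempt and no reset: what is moved stays moved. The work goes in short steps, Python scripts to look and compute and a tool call to move; the robot and the scene stay as the last step left them, time stands still between calls to the robot, and variables do not carry over. Pictures are saved under pics/ and viewed, at most 10 in all, crops included, and the job is handed in when it is done.

Besides the shell and the picture viewer there is one more tool, called after "Emit:" by a JSON object that holds its "fn" and its "kwargs". send_rows: Moves the arm, as the interface text tells. Its arguments: {"type":"object","properties":{"rows":{"type":"string"},"grip_force":{"type":"number"}},"required":["rows"]}

```bash
mkdir -p pics
cat > h.py <<'E'
import numpy as np, cv2
from plant import ctrl
def world(pic,p):
    E=np.array(pic["extrinsics"]); return np.linalg.inv(E)@np.r_[p,1]
def pix(pic,w):
    c=np.array(pic["extrinsics"])@np.r_[w,1]; return np.array([pic["fx"]*c[0]/c[2]+pic["cx"],pic["fy"]*c[1]/c[2]+pic["cy"]])
def ray(pic,uv):
    E=np.array(pic["extrinsics"]); R=E[:3,:3]; o=-R.T@E[:3,3]
    d=R.T@np.array([(uv[0]-pic["cx"])/pic["fx"],(uv[1]-pic["cy"])/pic["fy"],1]); return o,d/np.linalg.norm(d)
def tri(rs):
    A=sum(np.eye(3)-np.outer(d,d) for o,d in rs); b=sum((np.eye(3)-np.outer(d,d))@o for o,d in rs); return np.linalg.solve(A,b)
def atz(r,z): o,d=r; return o+d*(z-o[2])/d[2]
E
python3 - <<'E'
from h import *
np.set_printoptions(precision=4,suppress=True)
s=ctrl.get_state();print(s["time"],s["eef_pos"],s["tcp_rot"],s["contact_force"],ctrl.nose_length)
for n in("scene","top"):
    p=ctrl.read_camera(n);cv2.imwrite(f"pics/{n}0.png",p["color"][:,:,::-1])
    E=np.array(p["extrinsics"]);print(n,p["fx"],-E[:3,:3].T@E[:3,3],E[2,:3])
    for t in("cap","flask","flask_seat","spout_top","cap_top","pod","tray","sugar_jar","mug","dropper_bottle"):
        for r in ctrl.look_for(p,t)[:4]:
            w=world(p,r["position"])[:3];print(t,round(r["p"],2),w,pix(p,w).round())
E
```

```text
0.0 [0.3033 0.6022 0.2204] [ 0.2313  0.9729 -0.0011 -0.0005] [-0.0564 -0.6746  0.0299] 0.022
scene 466.6710424335282 [1.2534 0.33   0.6874] [-0.7296 -0.3571 -0.5832]
cap 0.79 [ 0.5115 -0.1344  0.0322] [283. 208.]
cap 0.67 [ 0.3808 -0.1595  0.0228] [301. 181.]
cap 0.51 [ 0.5101 -0.021   0.0192] [327. 226.]
cap 0.18 [0.5386 0.1858 0.1093] [416. 230.]
flask 0.78 [0.539  0.186  0.1123] [417. 229.]
flask_seat 0.82 [0.538  0.182  0.1092] [415. 229.]
flask_seat 0.31 [ 0.518  -0.2388  0.0487] [244. 191.]
spout_top 0.72 [0.5349 0.1837 0.1077] [416. 229.]
cap_top 0.86 [ 0.5077 -0.1319  0.0292] [285. 208.]
cap_top 0.68 [ 0.3769 -0.1551  0.0227] [303. 181.]
cap_top 0.43 [ 0.5107 -0.0213  0.0193] [327. 226.]
pod 0.97 [ 0.5194 -0.2397  0.0444] [243. 193.]
tray 0.57 [ 0.5252 -0.1867  0.0057] [262. 213.]
sugar_jar 0.62 [0.7589 0.0306 0.0649] [291. 293.]
mug 0.55 [0.7631 0.2444 0.0556] [405. 344.]
dropper_bottle 0.83 [ 0.7177 -0.2708  0.0396] [177. 238.]
top 383.6991979871896 [0.4388 0.0174 1.1239] [ 0.1324  0.0122 -0.9911]
cap 0.73 [ 0.3731 -0.1594  0.0266] [397. 275.]
cap 0.53 [ 0.5055 -0.0208  0.0165] [347. 228.]
cap 0.46 [ 0.4992 -0.1392  0.0328] [389. 230.]
cap 0.45 [ 0.7121 -0.2744  0.0475] [436. 156.]
flask 0.89 [0.504  0.1693 0.169 ] [273. 224.]
flask_seat 0.83 [0.5048 0.1711 0.1667] [273. 224.]
spout_top 0.82 [0.5073 0.1721 0.1726] [272. 223.]
cap_top 0.54 [ 0.4989 -0.1393  0.0366] [389. 230.]
cap_top 0.51 [ 0.3743 -0.1592  0.0288] [397. 275.]
cap_top 0.43 [0.7435 0.2481 0.0391] [255. 145.]
cap_top 0.4 [ 0.5062 -0.021   0.02  ] [347. 228.]
pod 0.75 [0.5048 0.1717 0.1692] [272. 224.]
pod 0.51 [ 0.5127 -0.2492  0.0474] [429. 225.]
tray 0.96 [ 0.5076 -0.1913  0.0044] [406. 228.]
sugar_jar 0.87 [0.7315 0.0252 0.0864] [332. 145.]
mug 0.92 [0.7433 0.2495 0.0378] [255. 145.]
dropper_bottle 0.29 [0.7412 0.2477 0.0392] [256. 146.]
```

Run:
```python
import cv2,numpy as np
a=cv2.imread("pics/scene0.png");b=cv2.imread("pics/top0.png")
x=cv2.resize(a[150:300,200:400],None,fx=4,fy=4,interpolation=2)
cv2.imwrite("pics/c1.png",x)
cv2.imwrite("pics/c2.png",cv2.resize(b[180:310,250:450],None,fx=4,fy=4,interpolation=2))
```

```text
(no output)
```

View pics/scene0.png

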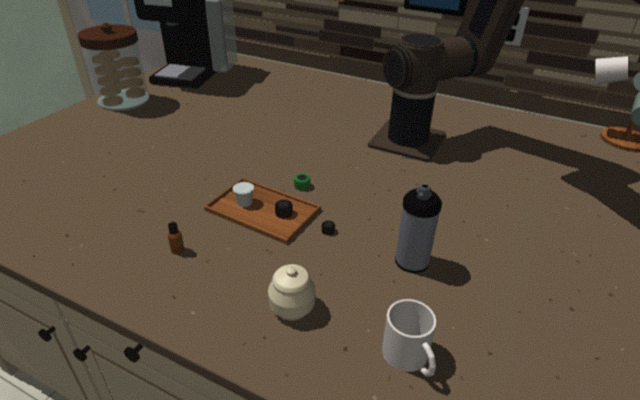

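View pics/c1.png

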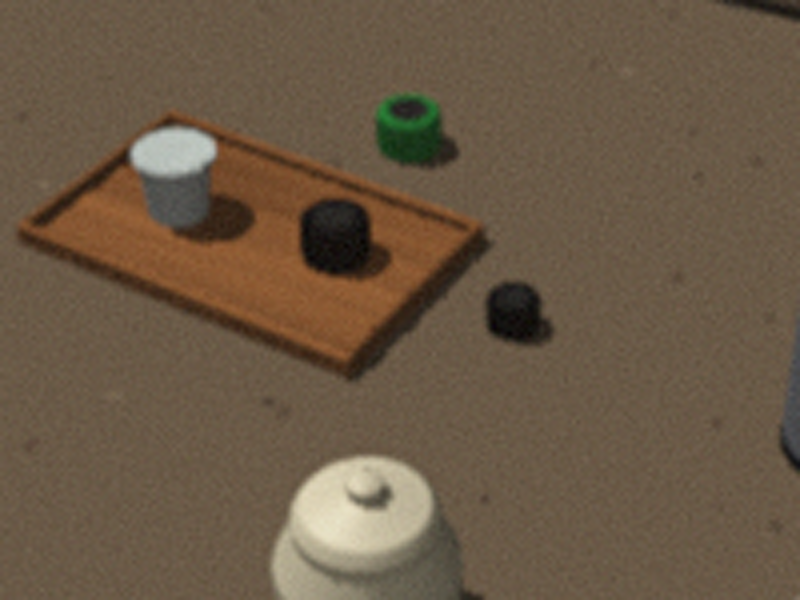

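View pics/c2.png

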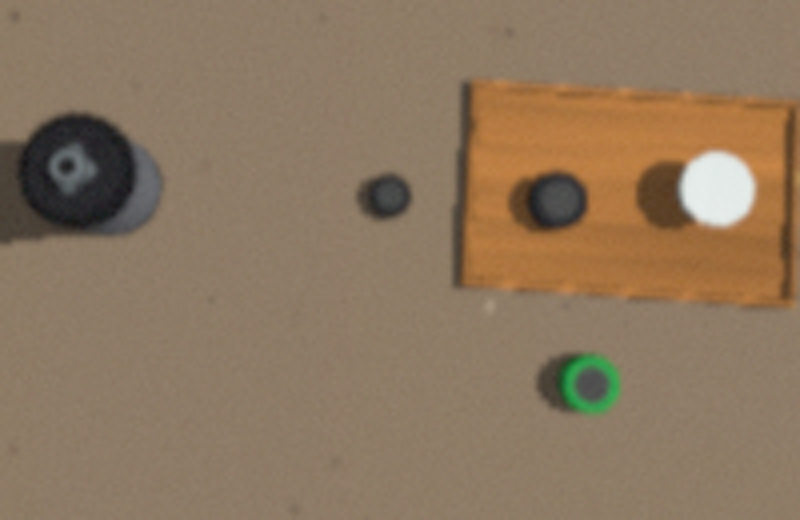

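Candidates in the scene picture: the black one on the tray at (284,208), a smaller black one on the counter at (328,228) and a green one at (303,181). The one meant is the tray's (284,208): it is not green, it is the larger black one, and it stands next to the pod. The enlarged crop confirms this. In the top picture it is at (389,230), with the spout near (267,221).

```bash
cat > m.py <<'E'
from h import *
from scipy.optimize import least_squares
np.set_printoptions(precision=4,suppress=True)
def cyl(D,h,n=60):
    a=np.linspace(0,2*np.pi,n); c=np.c_[np.cos(a),np.sin(a)]*D/2
    return np.vstack([np.c_[c,0*a],np.c_[c,0*a+h]])
def hullc(p,pts):
    u=np.array([pix(p,q) for q in pts],np.float32); h=cv2.convexHull(u); m=cv2.moments(h)
    return np.array([m["m10"]/m["m00"],m["m01"]/m["m00"]]),m["m00"],h
def blob(p,uv,r,thr):
    g=cv2.GaussianBlur(p["color"],(3,3),0).max(2); u,v=map(int,uv)
    k=cv2.resize(g[v-r:v+r+1,u-r:u+r+1],None,fx=8,fy=8,interpolation=cv2.INTER_CUBIC)
    n,l,s,c=cv2.connectedComponentsWithStats((k<thr).astype(np.uint8))
    i=l[k.shape[0]//2,k.shape[1]//2]
    return (c[i]+.5)/8-.5+np.array([u-r,v-r]),s[i,4]/64
E
python3 - <<'E'
from m import *
P={n:ctrl.read_camera(n) for n in("scene","top")}
for thrs in((45,85),(55,95)):
    ob={n:blob(P[n],uv,14,t) for n,uv,t in(("scene",(284,208),thrs[0]),("top",(389,230),thrs[1]))}
    f=lambda x:np.r_[[hullc(P[n],cyl(.041,.028)+x)[0]-ob[n][0] for n in P]].ravel()
    r=least_squares(f,[.505,-.135,.006]);print("cap",r.x,r.fun,[(ob[n],hullc(P[n],cyl(.041,.028)+r.x)[1]) for n in P])
a=cv2.resize(P["scene"]["color"][175:275,375:455],None,fx=6,fy=6,interpolation=2)
b=cv2.resize(P["top"]["color"][200:250,250:300],None,fx=8,fy=8,interpolation=2)
o=np.zeros((600,800,3),np.uint8);o[:,:400]=a[:600,40:440];o[:400,400:]=b
cv2.imwrite("pics/f1.png",o[:,:,::-1])
E
```

```text
cap [ 0.5008 -0.1385  0.0054] [ 0.3667  0.0059  0.6318 -0.3064] [((array([283.7609, 209.1469]), np.float64(248.421875)), 305.5150044290349), ((array([387.8188, 230.0248]), np.float64(163.0)), 182.02933750092052)]
cap [ 0.5008 -0.1373  0.0061] [ 0.6809 -0.1528  0.53   -0.3198] [((array([283.9206, 209.1963]), np.float64(271.515625)), 305.92679813923314), ((array([387.5096, 230.0471]), np.float64(182.640625)), 182.12732499581762)]
```

View pics/f1.png

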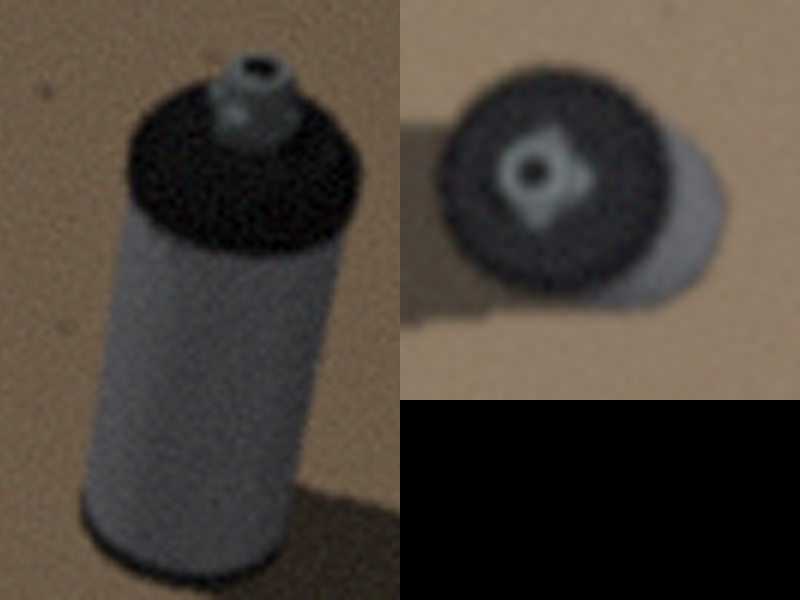

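Picture: spout hole is at about (424.6,186) in scene and (266.4,221.1) in top; the black shoulder disc is centred at (268.9,222.1) in top. In top, the cap blob takes in some of the cap's shadow, so I use its roof disc at (388.9,229.9) instead.

Run:
```python
from m import *
P={n:ctrl.read_camera(n) for n in("scene","top")}
S,T=P["scene"],P["top"]
f=lambda x:np.r_[hullc(S,cyl(.041,.028)+x)[0]-[283.8,209.15],pix(T,x+[0,0,.028])-[388.9,229.9]]
r=least_squares(f,[.505,-.135,.006]);print("cap",r.x,r.fun)
t=tri([ray(S,(424.6,186.)),ray(T,(266.4,221.1))]);print("spout",t,pix(S,t),pix(T,t))
print(atz(ray(T,(266.4,221.1)),.194),atz(ray(S,(424.6,186.)),.194),"shoulder",atz(ray(T,(268.9,222.06)),.15))
# averages of nets for denoise
for n in P:
  for k in("cap_top","spout_top"):
    for q in ctrl.look_for(P[n],k)[:4]: print(n,k,round(q["p"],2),world(P[n],q["position"])[:3])
s=ctrl.get_state();from scipy.spatial.transform import Rotation as R
print(s["eef_pos"],R.from_quat(s["tcp_rot"]).as_matrix(),s["time"])
```

```text
cap [ 0.5002 -0.1391  0.0048] [ 0.2533 -0.0079  0.3092 -0.1928]
spout [0.5097 0.1814 0.1941] [424.8521 185.9976] [266.5877 221.0488]
[0.5096 0.1819 0.194 ] [0.5097 0.1809 0.194 ] shoulder [0.5106 0.1832 0.15  ]
scene cap_top 0.74 [ 0.3759 -0.1525  0.0219]
scene cap_top 0.51 [ 0.5088 -0.1349  0.0292]
scene spout_top 0.71 [0.5397 0.186  0.1078]
top cap_top 0.68 [ 0.5014 -0.1369  0.0402]
top cap_top 0.65 [ 0.3737 -0.1583  0.0296]
top spout_top 0.59 [0.5082 0.1728 0.1706]
[0.3037 0.6028 0.2218] [[-0.893  0.45   0.   ]
 [ 0.45   0.893  0.   ]
 [ 0.     0.    -1.   ]] 1.5
```

Units first: shifts go in shares of 800 mm and turns go in shares of 180 degrees. So -360 mm is -0.45, -320 mm is -0.4.

Emit:
{"fn": "send_rows", "kwargs": {"rows": "0 0 0 -0.05 -0.0563 -0.0375 0.45; 0 0 0 -0.1 -0.1125 -0.05 0.45; 0 0 0 -0.15 -0.1688 -0.05 0.45; 0 0 0 -0.2 -0.225 -0.05 0.45; 0 0 0 -0.25 -0.2813 -0.05 0.45; 0 0 0 -0.3 -0.3375 -0.05 0.45; 0 0 0 -0.35 -0.3938 -0.05 0.45; 0 0 0 -0.4 -0.45 -0.05 0.45", "grip_force": 30}}

```text
time: 2.5
eef_pos: [0.4277, 0.1355, 0.2623]
tcp_rot: [0.231, 0.973, 0.0, 0.001]
contact_force: [1.0, 0.2, 0.4]
opening: 0.727
finger_force: 0.0
```

Converted, -214 mm is -0.2675, -189 mm is -0.2363.

Emit:
{"fn": "send_rows", "kwargs": {"rows": "0 0 0 -0.05 -0.0563 0 0.45; 0 0 0 -0.1 -0.1125 0 0.45; 0 0 0 -0.15 -0.1688 0.025 0.45; 0 0 0 -0.2 -0.225 0.075 0.45; 0 0 0 -0.2363 -0.2675 0.1375 0.45; 0 0 0 -0.2363 -0.2675 0.175 0.45; 0 0 0 -0.2363 -0.2675 0.175 0.45"}}

```text
time: 3.38
eef_pos: [0.4974, -0.1384, 0.1183]
tcp_rot: [0.232, 0.973, 0.001, -0.004]
contact_force: [-0.5, 0.1, 0.3]
opening: 0.726
finger_force: 0.0
```

```bash
cat > s.py <<'E'
from m import *
from scipy.spatial.transform import Rotation as R
s=ctrl.get_state();M=R.from_quat(s["tcp_rot"]).as_matrix()
print(s["time"],s["eef_pos"],M,s["opening"],s["contact_force"],s["finger_force"])
for n,t in(("cap",[.5005,-.139,.032]),("spout",[.5098,.1818,.194])): print(n,M.T@(np.array(t)-s["eef_pos"])*1000)
E
python3 s.py
python3 - <<'E'
from h import *
a=ctrl.read_camera("scene")["color"][150:250,220:353];b=ctrl.read_camera("top")["color"][190:270,340:446]
cv2.imwrite("pics/g1.png",np.hstack([cv2.resize(x,(400,300),interpolation=2) for x in(a,b)])[:,:,::-1])
E
```

```text
3.375 [ 0.4974 -0.1384  0.1183] [[-0.8922  0.4517 -0.0075]
 [ 0.4517  0.8922  0.0039]
 [ 0.0085  0.0001 -1.    ]] 0.7263889423069865 [-0.4552  0.0584  0.2721] 0.0
cap [-3.7788  0.8969 86.2291]
spout [134.1865 291.3237 -74.5844]
```

View pics/g1.png

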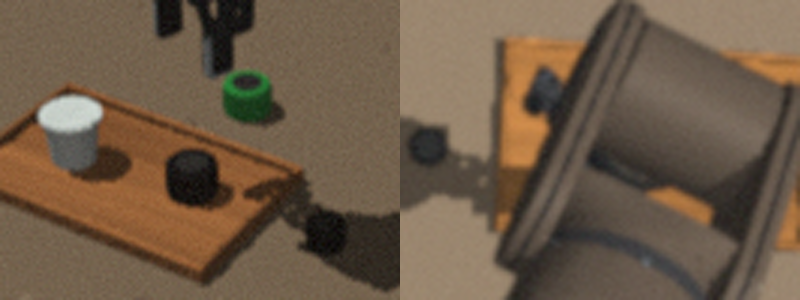

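The picture shows the gripper over the cap, clear of the pod and the tray walls. Descending.

Converted, 60 mm is 0.075, 50 mm is 0.0625.

Emit:
{"fn": "send_rows", "kwargs": {"rows": "0 0 0 -0.0025 0.0013 0.0313 0.45; 0 0 0 -0.0025 0.0013 0.0625 0.45; 0 0 0 -0.0025 0.0013 0.075 0.45; 0 0 0 -0.0025 0.0013 0.075 0.45; 0 0 0 -0.0025 0.0013 0.075 0.45"}}

```text
time: 4.1
eef_pos: [0.5034, -0.1392, 0.0636]
tcp_rot: [0.231, 0.973, -0.0, 0.001]
contact_force: [-0.3, 0.3, -0.1]
opening: 0.726
finger_force: 0.0
```

```bash
python3 s.py
```

```text
4.1 [ 0.5034 -0.1392  0.0636] [[-0.8932  0.4496  0.0027]
 [ 0.4496  0.8932 -0.0014]
 [-0.0031 -0.     -1.    ]] 0.7261077969741917 [-0.2796  0.3402 -0.0977] 0.0
cap [ 2.7418 -1.1457 31.5763]
spout [ 138.157   289.5853 -130.8471]
```

Converted, 31 mm is 0.0388, 16 mm is 0.02.

Emit:
{"fn": "send_rows", "kwargs": {"rows": "0 0 0 0.0038 -0.0013 0.02 0.45; 0 0 0 0.0038 -0.0013 0.0388 0.45; 0 0 0 0.0038 -0.0013 0.0388 0.45; 0 0 0 0.0038 -0.0013 0.0388 -1; 0 0 0 0.0038 -0.0013 0.0388 -1; 0 0 0 0.0038 -0.0013 0.0388 -1; 0 0 0 0.0038 -0.0013 0.0388 -1; 0 0 0 0.0038 -0.0013 0.0388 -1"}}

```text
time: 5.1
eef_pos: [0.4992, -0.1384, 0.031]
tcp_rot: [0.231, 0.973, -0.0, 0.0]
contact_force: [-0.7, 0.3, 0.2]
opening: 0.001
finger_force: 0.0
```

```bash
python3 s.py;python3 - <<'E'
from h import *
a=ctrl.read_camera("scene")["color"][150:250,220:353]
cv2.imwrite("pics/g2.png",cv2.resize(a,(532,400),interpolation=2)[:,:,::-1])
E
```

```text
5.1 [ 0.4992 -0.1384  0.031 ] [[-0.893   0.45    0.0003]
 [ 0.45    0.893  -0.0001]
 [-0.0003 -0.     -1.    ]] 0.0012660435153705124 [-0.6685  0.2859  0.1501] 0.0
cap [-1.4525  0.1117 -1.0029]
spout [ 134.5604  290.7766 -163.0447]
```

View pics/g2.png

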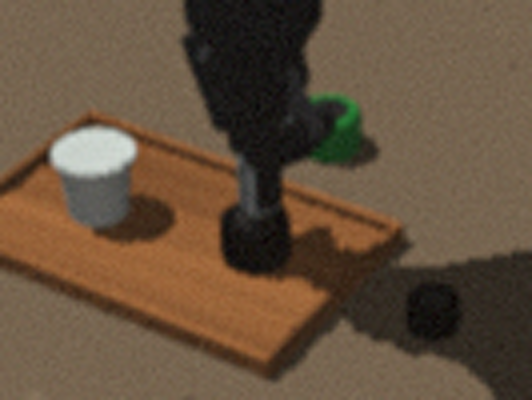

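The gripper shut on nothing. The cap is still at scene (284,209), and the fingers seem to end at or behind its top edge, near (285,204). I'll check where the fingertips really are against the cameras.

Run:
```python
from m import *
p=ctrl.read_camera("scene");t=ctrl.read_camera("top")
e=np.array([.4992,-.1384,.031])
for dz in(-.1,-.05,-.022,0,.022): print(-dz, pix(p,e-[0,0,dz]),pix(t,e-[0,0,dz]))
# g1 pose: fingertips for opening .726 (62mm)
e=np.array([.4974,-.1384,.1183])
for sgn in(-1,1):
  for w in (.031,.042): print(sgn,w,pix(p,e+sgn*w*np.array([.45,.893,0])-[0,0,.012]))
print(blob(p,(284,212),14,45))
a=p["color"][120:240,230:350];b=t["color"][190:270,350:430]
cv2.imwrite("pics/g3.png",np.hstack([cv2.resize(np.clip(x*2.0,0,255).astype(np.uint8),(400,400),interpolation=2) for x in(a,b)])[:,:,::-1])
```

```text
0.1 [283.0729 168.8396] [394.3709 227.9948]
0.05 [283.7541 187.3238] [391.4859 229.0948]
0.022 [284.1196 197.2419] [389.9873 229.6662]
0 [284.3992 204.8282] [388.8635 230.0948]
-0.022 [284.6724 212.2396] [387.7837 230.5065]
-1 0.031 [276.5665 171.6792]
-1 0.042 [274.0569 169.5912]
1 0.031 [291.3552 183.9839]
1 0.042 [294.0993 186.2671]
(array([284.161 , 208.8196]), np.float64(242.953125))
```

View pics/g3.png

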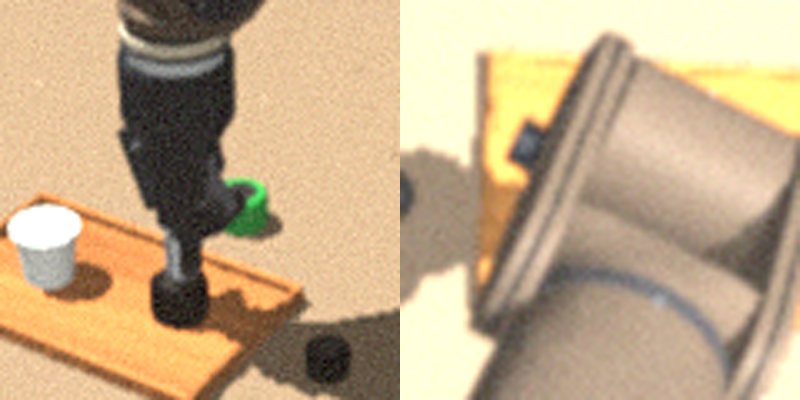

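Run:
```python
from m import *
p=ctrl.read_camera("scene");g=p["color"].mean(2).astype(int);o=cv2.imread("pics/scene0.png").mean(2).astype(int)
print("now");print(g[194:222,272:298]);print("before");print(o[194:222,272:298])
for z in(0.006,.034):
  print([pix(p,[.5005+a,-.139+b,z]).round(1) for a,b in((-.018,-.009),(0,0),(.018,.009))])
print(pix(p,[0,0,0]))
```

```text
now
[[ 95  92  94  93  99  88  82  75  64  67  84  64  34  13  24  23  22  33
   59  95  95  92 100  97 100  98]
 [ 91  91  88  91  94  96  97  83  66  69  75  67  26  23  17  15  17  27
   58  96 103  99  97  91  99 102]
 [ 86  90  88  94  90  96  94  87  69  61  74  63  35  14  20  25  29  27
   56  82  91 100 101 101  98  99]
 [ 88  91  85  84  90  91  94  85  69  65  74  65  37  22  26  24  17  23
   38  60  78  78  90  91  99 104]
 [ 90  88  91  89  84  92  89  85  68  62  75  68  34  18  17  19  20  25
   48  70  64  62  67  69  81  90]
 [ 90  86  88  84  95  88  83  83  70  57  79  61  36  22  25  24  16  25
   58  85  87  72  71  58  57  58]
 [ 92  90  94  97  87  88  74  69  66  69  80  72  32  24  25  11  26  31
   53  86  92  90  88  74  65  59]
 [ 94  91  94  87  81  65  50  47  55  64  77  63  45  27  25  24  35  36
   53  81 101  99  95  97  84  75]
 [ 83  88  89  81  55  35  25  35  48  54  79  70  54  33  28  32  35  26
   31  56  90  94  96  97  95  94]
 [ 86  86  82  60  31  20  22  41  39  46  62  66  63  44  34  37  26  17
   20  42  81  92  95  97  92  95]
 [ 89 
[... 4476 characters left out ...]
  94  99  98  90  75  63  35  31  30  19  11  19  22  22  22  24  28
   30  37  35  51  42  51  74  83]
 [100  98  95  96  98  92  90  72  73  60  41  32  34  38  39  39  39  36
   39  45  49  45  59  76  82  93]
 [ 94  96  94  94  93 100  95  96  94  87  78  72  71  70  63  55  63  50
   52  61  67  74  84  91  85  87]
 [ 91  97  93  94  92  92  93  97 102  97  96  94  96  99  96  83  87  77
   77  89  91  86  93  89  82  91]
 [ 91  96  88  93  93  89  94  95  93  98 100  95  94  95  98  98  95  94
   97  97 100  92  90  92  87  89]]
[array([284.8, 208.4]), array([284.2, 213.5]), array([283.6, 218.7])]
[array([284.5, 199. ]), array([283.9, 204. ]), array([283.2, 209.2])]
[406.5558 140.325 ]
```

The finger's lower end (v≈204) overlaps the cap's roof, whose back edge is at v≈199.5. So the tips stand just above the roof, about 25 mm higher than the reported pose says. I'll check this by touching the roof gently with the fingers shut.

Converted, 2 mm is 0.0025, 1 mm is 0.0013.

Emit:
{"fn": "send_rows", "kwargs": {"rows": "0 0 0 0 0 0.0013 -1; 0 0 0 0 0 0.0025 -1; 0 0 0 0 0 0.0025 -1"}}

```text
time: 5.68
eef_pos: [0.4989, -0.1384, 0.0286]
tcp_rot: [0.231, 0.973, 0.0, -0.0]
contact_force: [-1.1, 0.0, -0.5]
opening: -0.0
finger_force: 0.0
```

Run:
```python
from m import *
s=ctrl.get_state();print({k:np.array(s[k]) for k in("contact_force","wrist_torque","joint_efforts","eef_pos","qpos","opening")},ctrl.nose_length)
```

```text
{'contact_force': array([-1.0691,  0.0435, -0.4516]), 'wrist_torque': array([-0.0105, -0.0022, -0.04  ]), 'joint_efforts': array([ -0.004 , -30.5505, -22.8   ,  -0.0004,  -0.0029,  -0.    ]), 'eef_pos': array([ 0.4989, -0.1384,  0.0286]), 'qpos': array([-0.4666,  0.1953,  2.0823, -0.    ,  0.8644, -1.5706]), 'opening': array(-0.)} 0.022
```

Converted, 2 mm is 0.0025, 1 mm is 0.0013.

Emit:
{"fn": "send_rows", "kwargs": {"rows": "0 0 0 0 0 0.0013 -1; 0 0 0 0 0 0.0025 -1; 0 0 0 0 0 0.0025 -1"}}

```text
time: 6.05
eef_pos: [0.499, -0.1384, 0.0267]
tcp_rot: [0.231, 0.973, 0.0, -0.0]
contact_force: [-0.3, -0.4, 0.4]
opening: -0.002
finger_force: 0.0
```

Converted, 2 mm is 0.0025, 1 mm is 0.0013.

Emit:
{"fn": "send_rows", "kwargs": {"rows": "0 0 0 0 0 0.0013 -1; 0 0 0 0 0 0.0025 -1; 0 0 0 0 0 0.0025 -1"}}

```text
time: 6.42
eef_pos: [0.499, -0.1384, 0.0247]
tcp_rot: [0.231, 0.973, 0.0, -0.0]
contact_force: [-0.6, 0.3, 0.8]
opening: 0.003
finger_force: 0.0
```

Run:
```python
from m import *
p=ctrl.read_camera("scene");g=p["color"].mean(2).astype(int)
print(g[196:222,272:298])
```

```text
[[ 96  90  91  94  90  93  95  89  63  59  74  63  31  22  26  28  20  28
   54  85  95 100  98  96  97  98]
 [ 86  91  86  86  92  89  86  86  65  61  73  67  34  26  27  26  20  25
   38  64  78  82  92  94 100 104]
 [ 91  78  92  90  90  92  83  79  70  67  73  65  26  18  20  23  16  22
   43  70  66  62  63  73  80  92]
 [ 90  95  90  94  92  92  88  84  71  60  80  69  36  19  23  14  31  29
   51  89  86  75  65  62  57  57]
 [ 89  98  89  98  94  86  79  73  74  67  78  64  39  25  26  20  15  23
   52  89  96  92  84  75  63  58]
 [ 90  91  88  90  76  68  54  57  74  69  79  63  41  24  20  20  21  19
   43  77  97  98 100  95  86  72]
 [ 89  86  88  76  51  31  29  52  77  64  80  63  35  29  20  22  21  24
   34  59  91  93  98  98 102  97]
 [ 88  82  84  55  33  21  35  53  63  65  73  69  44  23  17  27  33  31
   28  45  85  95  99  98  97  94]
 [ 91  89  74  45  29  28  35  45  48  53  73  72  50  33  33  38  37  30
   21  24  65  90  93  93  98  97]
 [ 98  93  82  41  19  23  28  36  41  51  68  68  59  43  37  36  29  23
   12  25  56  87  98  95  93 100]
 [100 103 
[... 1034 characters left out ...]
17  23  15
   20  27  40  48  51  48  46  46]
 [110 105 108 100  81  44  29  19  12  23  14  14  12  14  19  16  18  16
   25  36  43  45  41  44  44  47]
 [102 109 109 105 107  76  70  41  39  26  19  21  15  17  20  23  16  35
   41  37  41  39  42  46  43  44]
 [108 102 107 105 114 106 100  83  81  65  47  41  36  45  35  37  41  36
   43  49  49  47  49  43  43  42]
 [102 106 108 108 105 108 111 106 104 100  85  75  86  82  77  63  72  58
   61  76  72  80  72  65  52  46]
 [ 97  99 103 100 107 108 112 105 108 113 106 102 109 109 101  95 100  83
   88 101 104 105  98  93  67  49]
 [106 103 102 104 101 105 101 105 105 108 108 108 111 108 112 110 109 108
  104 109 105 106 102 103  92  71]]
```

Converted, 2 mm is 0.0025, 1 mm is 0.0013.

Emit:
{"fn": "send_rows", "kwargs": {"rows": "0 0 0 0 0 0.0013 -1; 0 0 0 0 0 0.0025 -1; 0 0 0 0 0 0.0025 -1"}}

```text
time: 6.85
eef_pos: [0.4992, -0.1385, 0.0245]
tcp_rot: [0.231, 0.973, 0.0, -0.001]
contact_force: [-4.8, 2.4, 10.5]
opening: -0.002
finger_force: 5.3
```

Converted, 1 mm is 0.0013.

Emit:
{"fn": "send_rows", "kwargs": {"rows": "0 0 0 0 0 0.0013 -1; 0 0 0 0 0 0.0013 -1"}}

```text
time: 7.1
eef_pos: [0.4992, -0.1385, 0.0245]
tcp_rot: [0.231, 0.973, 0.0, -0.001]
contact_force: [-7.0, 2.0, 16.6]
opening: -0.001
finger_force: 8.3
```

Emit:
{"fn": "send_rows", "kwargs": {"rows": "0 0 0 0 0 0.0013 -1; 0 0 0 0 0 0.0013 -1"}}

```text
time: 7.35
eef_pos: [0.4992, -0.1385, 0.0245]
tcp_rot: [0.231, 0.973, 0.0, -0.001]
contact_force: [-9.5, 3.1, 23.2]
opening: 0.003
finger_force: 11.2
```

The fingers touch the roof (34 mm) at a reported TCP of 24.5 mm, so the tips stand 31–32 mm higher than reported. I'll work from that contact reference: lift, open, and check before going down beside the cap.

Converted, -30 mm is -0.0375, -15 mm is -0.0188.

Emit:
{"fn": "send_rows", "kwargs": {"rows": "0 0 0 0 0 -0.0188 -1; 0 0 0 0 0 -0.0375 0.5; 0 0 0 0 0 -0.0375 0.5; 0 0 0 0 0 -0.0375 0.5; 0 0 0 0 0 -0.0188 0.5; 0 0 0 0 0 0 0.5; 0 0 0 0 0 0.01 0.5; 0 0 0 0 0 0.01 0.5"}}

```text
time: 8.35
eef_pos: [0.4981, -0.1379, 0.0113]
tcp_rot: [0.231, 0.973, 0.0, -0.001]
contact_force: [-0.9, -0.5, 1.3]
opening: 0.75
finger_force: 0.0
```

Converted, 12 mm is 0.015, 6 mm is 0.0075.

Emit:
{"fn": "send_rows", "kwargs": {"rows": "0 0 0 0 0 0.0075 0.5; 0 0 0 0 0 0.015 0.5; 0 0 0 0 0 0.015 0.5; 0 0 0 0 0 0.015 0.5"}}

```text
time: 8.85
eef_pos: [0.4992, -0.1385, 0.001]
tcp_rot: [0.231, 0.973, -0.0, 0.0]
contact_force: [0.3, -0.1, 0.2]
opening: 0.749
finger_force: 0.0
```

```bash
python3 s.py;python3 - <<'E'
from h import *
a=ctrl.read_camera("scene")["color"][140:240,230:350]
cv2.imwrite("pics/g4.png",cv2.resize(np.clip(a*1.8,0,255).astype(np.uint8),(720,600),interpolation=2)[:,:,::-1])
E
```

```text
8.85 [ 0.4992 -0.1385  0.001 ] [[-0.893   0.45    0.0003]
 [ 0.45    0.893  -0.0001]
 [-0.0003  0.     -1.    ]] 0.7491944893750692 [ 0.342  -0.1191  0.2247] 0.0
cap [ -1.4163   0.1168 -31.0365]
spout [ 134.6011  290.7814 -193.0752]
```

View pics/g4.png

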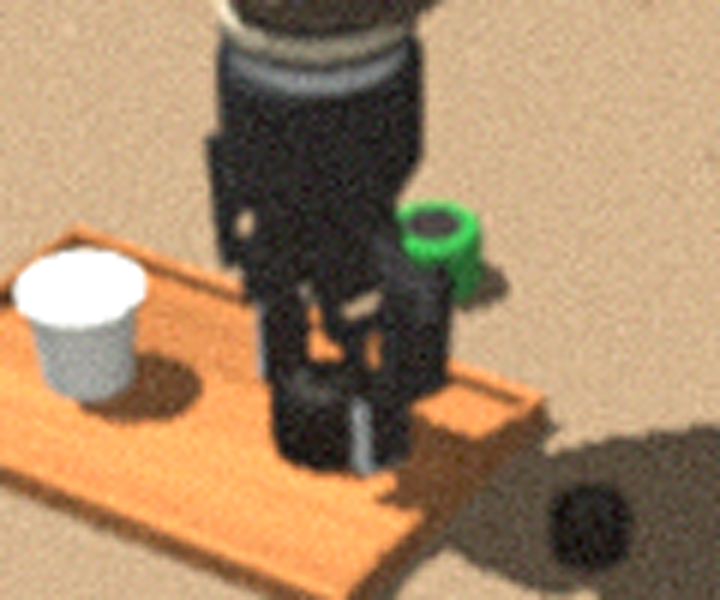

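The picture shows the open fingers on either side of the cap: the right one at crop (385,440), the left one behind it at (285,340). The pod is clear. Closing.

Emit:
{"fn": "send_rows", "kwargs": {"rows": "0 0 0 0 0 0 -1; 0 0 0 0 0 0 -1; 0 0 0 0 0 0 -1; 0 0 0 0 0 0 -1; 0 0 0 0 0 0 -1", "grip_force": 45}}

```text
time: 9.52
eef_pos: [0.4996, -0.1387, 0.0014]
tcp_rot: [0.231, 0.973, -0.0, 0.001]
contact_force: [-0.6, -0.1, 5.2]
opening: 0.458
finger_force: 45.6
```

Gripped: opening 0.458 is about 39–41 mm. Lifting, then moving over to the flask.

Converted, -230 mm is -0.2875, -210 mm is -0.2625.

Emit:
{"fn": "send_rows", "kwargs": {"rows": "0 0 0 0 0 -0.025 -1; 0 0 0 0 0 -0.075 -1; 0 0 0 0 0 -0.1375 -1; 0 0 0 0 0 -0.2 -1; 0 0 0 0 0 -0.2625 -1; 0 0 0 0 0 -0.2875 -1; 0 0 0 0 0 -0.2875 -1; 0 0 0 0 0 -0.2875 -1"}}

```text
time: 10.52
eef_pos: [0.498, -0.1379, 0.2286]
tcp_rot: [0.231, 0.973, 0.0, -0.002]
contact_force: [0.0, 0.4, -1.4]
opening: 0.464
finger_force: 45.3
```

Converted, 291 mm is 0.3638, 282 mm is 0.3525.

Emit:
{"fn": "send_rows", "kwargs": {"rows": "0 0 0 0.0188 0.0375 0 -1; 0 0 0 0.0438 0.0938 0 -1; 0 0 0 0.0725 0.155 0 -1; 0 0 0 0.1 0.215 0 -1; 0 0 0 0.1288 0.275 0 -1; 0 0 0 0.1525 0.325 0 -1; 0 0 0 0.165 0.3525 0 -1; 0 0 0 0.17 0.3638 0 -1"}}

```text
time: 11.52
eef_pos: [0.5073, 0.1837, 0.2283]
tcp_rot: [0.23, 0.973, -0.001, -0.002]
contact_force: [0.4, 0.1, 0.0]
opening: 0.46
finger_force: 45.4
```

Emit:
{"fn": "send_rows", "kwargs": {"rows": "0 0 0 0 0 0 -1; 0 0 0 0 0 0 -1; 0 0 0 0 0 0 -1"}}

```text
time: 11.9
eef_pos: [0.5087, 0.1817, 0.2307]
tcp_rot: [0.232, 0.973, -0.0, -0.0]
contact_force: [0.2, 0.2, -0.9]
opening: 0.46
finger_force: 45.4
```

```bash
python3 s.py;python3 - <<'E'
from h import *
p=ctrl.read_camera("scene")
for z in (.194,.22,.235,.263): print(z,pix(p,[.5098,.1818,z]))
a=p["color"][110:240,350:500]
np.save("sc.npy",p["color"])
cv2.imwrite("pics/g5.png",cv2.resize(np.clip(a*2.2,0,255).astype(np.uint8),(690,598),interpolation=2)[:,:,::-1])
E
```

```text
11.9 [0.5087 0.1817 0.2307] [[-0.8924  0.4513 -0.0001]
 [ 0.4513  0.8924 -0.0002]
 [ 0.     -0.0002 -1.    ]] 0.4603112576634372 [ 0.2021  0.1751 -0.9404] 45.3819520259276
cap [-137.4575 -289.8535  198.7986]
spout [-0.9647  0.581  36.7474]
0.194 [425.04723544 186.14074646]
0.22 [427.09032027 174.58168159]
0.235 [428.30182471 167.72741   ]
0.263 [430.63058195 154.55210977]
```

View pics/g5.png

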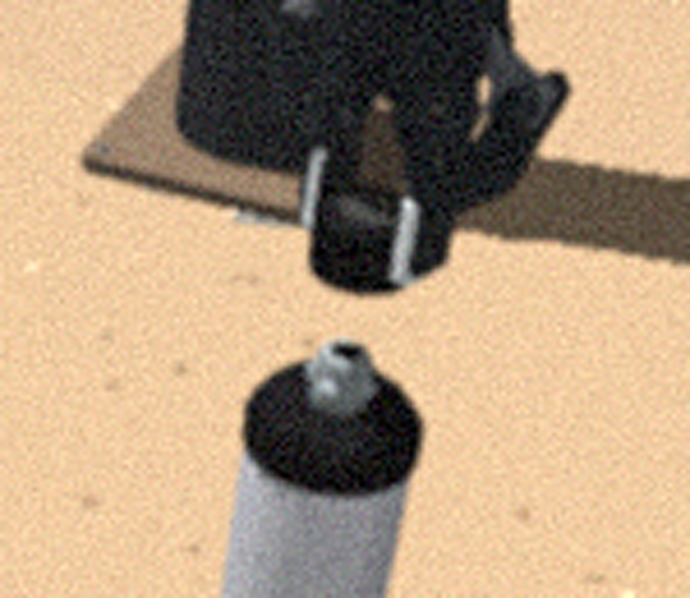

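The cap (bottom centre at crop (362,264)) matches the projected spot over the spout (360,265) to about 1 mm. Descending to just above the lugs.

Converted, 45 mm is 0.0563, 43 mm is 0.0538.

Emit:
{"fn": "send_rows", "kwargs": {"rows": "0 0 0 0 0 0.0188 -1; 0 0 0 0 0 0.0375 -1; 0 0 0 0 0 0.045 -1; 0 0 0 0 0 0.05 -1; 0 0 0 0 0 0.0538 -1; 0 0 0 0 0 0.0563 -1; 0 0 0 0 0 0.0563 -1; 0 0 0 0 0 0.0563 -1", "grip_force": 60}}

```text
time: 12.95
eef_pos: [0.5087, 0.1827, 0.1861]
tcp_rot: [0.231, 0.973, 0.0, 0.0]
contact_force: [0.2, 0.2, -0.3]
opening: 0.457
finger_force: 62.4
```

Converted, 5 mm is 0.0063, 4 mm is 0.005.

Emit:
{"fn": "send_rows", "kwargs": {"rows": "0 0 0 0 0 0.0025 -1; 0 0 0 0 0 0.005 -1; 0 0 0 0 0 0.0063 -1; 0 0 0 0 0 0.0063 -1"}}

```text
time: 13.45
eef_pos: [0.5084, 0.1826, 0.1805]
tcp_rot: [0.231, 0.973, -0.0, -0.0]
contact_force: [-0.3, -0.6, -0.2]
opening: 0.456
finger_force: 62.4
```

```bash
python3 s.py
```

```text
13.45 [0.5084 0.1826 0.1805] [[-0.893   0.45   -0.0005]
 [ 0.45    0.893  -0.0001]
 [ 0.0004 -0.0003 -1.    ]] 0.45618484115680175 [-0.3137 -0.6046 -0.1619] 62.407251354306936
cap [-137.7169 -290.7176  148.5516]
spout [ -1.6017  -0.1011 -13.4911]
```

No contact on the taper: the cap is over the spout, about 1 mm above the lugs. Pressing on.

Converted, 3 mm is 0.0038, 2 mm is 0.0025.

Emit:
{"fn": "send_rows", "kwargs": {"rows": "0 0 0 0 0 0.0013 -1; 0 0 0 0 0 0.0025 -1; 0 0 0 0 0 0.0038 -1; 0 0 0 0 0 0.0038 -1"}}

```text
time: 13.95
eef_pos: [0.5092, 0.1827, 0.1789]
tcp_rot: [0.231, 0.973, 0.0, 0.001]
contact_force: [-1.7, -1.3, 6.3]
opening: 0.458
finger_force: 63.0
```

Converted, 3 mm is 0.0038, 2 mm is 0.0025.

Emit:
{"fn": "send_rows", "kwargs": {"rows": "0 0 0 0 0 0.0013 -1; 0 0 0 0 0 0.0025 -1; 0 0 0 0 0 0.0038 -1; 0 0 0 0 0 0.0038 -1"}}

```text
time: 14.45
eef_pos: [0.51, 0.1829, 0.1774]
tcp_rot: [0.231, 0.973, 0.001, 0.002]
contact_force: [-2.9, -1.0, 9.1]
opening: 0.456
finger_force: 63.4
```

Emit:
{"fn": "send_rows", "kwargs": {"rows": "0 0 0 0 0 0.0013 -1; 0 0 0 0 0 0.0025 -1; 0 0 0 0 0 0.0038 -1; 0 0 0 0 0 0.0038 -1"}}

```text
time: 14.95
eef_pos: [0.5089, 0.1828, 0.1721]
tcp_rot: [0.231, 0.973, 0.0, 0.001]
contact_force: [1.0, 0.9, -2.3]
opening: 0.455
finger_force: 62.1
```

The force peaked and then went negative: it has clicked. On to home.

Converted, 3 mm is 0.0038, 2 mm is 0.0025.

Emit:
{"fn": "send_rows", "kwargs": {"rows": "0 0 0 0 0 0.0013 -1; 0 0 0 0 0 0.0025 -1; 0 0 0 0 0 0.0038 -1; 0 0 0 0 0 0.0038 -1"}}

```text
time: 15.45
eef_pos: [0.5082, 0.1826, 0.1681]
tcp_rot: [0.231, 0.973, -0.0, -0.001]
contact_force: [-0.5, -0.0, -4.7]
opening: 0.457
finger_force: 62.1
```

Converted, 2 mm is 0.0025, 1 mm is 0.0013.

Emit:
{"fn": "send_rows", "kwargs": {"rows": "0 0 0 0 0 0.0013 -1; 0 0 0 0 0 0.0025 -1; 0 0 0 0 0 0.0025 -1"}}

```text
time: 15.82
eef_pos: [0.5089, 0.1827, 0.1673]
tcp_rot: [0.231, 0.973, 0.0, 0.0]
contact_force: [-1.0, 0.1, -1.9]
opening: 0.46
finger_force: 62.3
```

Converted, 1 mm is 0.0013.

Emit:
{"fn": "send_rows", "kwargs": {"rows": "0 0 0 0 0 0.0013 -1; 0 0 0 0 0 0.0013 -1; 0 0 0 0 0 0.0013 -1"}}

```text
time: 16.2
eef_pos: [0.5088, 0.1826, 0.1662]
tcp_rot: [0.231, 0.973, 0.0, 0.0]
contact_force: [-0.9, -0.9, -0.1]
opening: 0.456
finger_force: 62.4
```

Converted, 1 mm is 0.0013.

Emit:
{"fn": "send_rows", "kwargs": {"rows": "0 0 0 0 0 0.0013 -1; 0 0 0 0 0 0.0013 -1; 0 0 0 0 0 0.0013 -1"}}

```text
time: 16.58
eef_pos: [0.5093, 0.1827, 0.1662]
tcp_rot: [0.231, 0.973, 0.0, 0.001]
contact_force: [-2.3, -1.3, 5.7]
opening: 0.46
finger_force: 63.0
```

Converted, 1 mm is 0.0013.

Emit:
{"fn": "send_rows", "kwargs": {"rows": "0 0 0 0 0 0.0013 -1; 0 0 0 0 0 0.0013 -1; 0 0 0 0 0 0.0013 -1"}}

```text
time: 16.95
eef_pos: [0.5098, 0.1828, 0.1662]
tcp_rot: [0.231, 0.973, 0.0, 0.001]
contact_force: [-2.7, -1.3, 8.9]
opening: 0.461
finger_force: 63.3
```

A hard stop at 0.1662 m matches the home height I computed (0.166). Trimming the push and checking with one picture.

Converted, 0.4 mm is 0.0005.

Emit:
{"fn": "send_rows", "kwargs": {"rows": "0 0 0 0 0 0.0005 -1; 0 0 0 0 0 0.0005 -1; 0 0 0 0 0 0.0005 -1; 0 0 0 0 0 0.0005 -1; 0 0 0 0 0 0.0005 -1; 0 0 0 0 0 0.0005 -1"}}

```text
time: 17.7
eef_pos: [0.51, 0.1828, 0.1662]
tcp_rot: [0.231, 0.973, 0.001, 0.002]
contact_force: [-2.0, -1.0, 9.2]
opening: 0.457
finger_force: 63.5
```

Run:
```python
from h import *
for i in range(6):
    p=ctrl.read_camera("scene");s=ctrl.get_state();print(np.round(s["contact_force"],1),np.round(s["eef_pos"],4))
b=ctrl.read_camera("top")["color"]
print(s["wrist_torque"])
a=p["color"][150:280,370:500]
cv2.imwrite("pics/g6.png",cv2.resize(np.clip(a*2.2,0,255).astype(np.uint8),(598,598),interpolation=2)[:,:,::-1])
for z in(.1705,.1765): print((pix(p,[.5098,.1818,z])-[370,150])*4.6)
for t in("flask","pod","sugar_jar","mug","dropper_bottle"):
    q=ctrl.look_for(p,t)
    if q: print(t,world(p,q[0]["position"])[:3].round(3))
```

```text
[-2.5 -1.1  8.8] [0.51   0.1828 0.1663]
[-1.7 -1.3  9.6] [0.51   0.1828 0.1663]
[-3.1 -0.9  9.7] [0.51   0.1828 0.1662]
[-3.  -0.4  9.2] [0.51   0.1828 0.1663]
[-2.7 -1.2  9.2] [0.5099 0.1828 0.1662]
[-2.9 -1.5  9.2] [0.51   0.1828 0.1662]
[-0.2951223   0.52037046 -0.01882911]
[244.99619279 212.75950876]
[247.07121464 201.01975533]
flask [0.542 0.189 0.099]
pod [0.762 0.03  0.065]
sugar_jar [0.759 0.028 0.065]
mug [0.762 0.242 0.053]
dropper_bottle [ 0.72  -0.269  0.037]
```

View pics/g6.png

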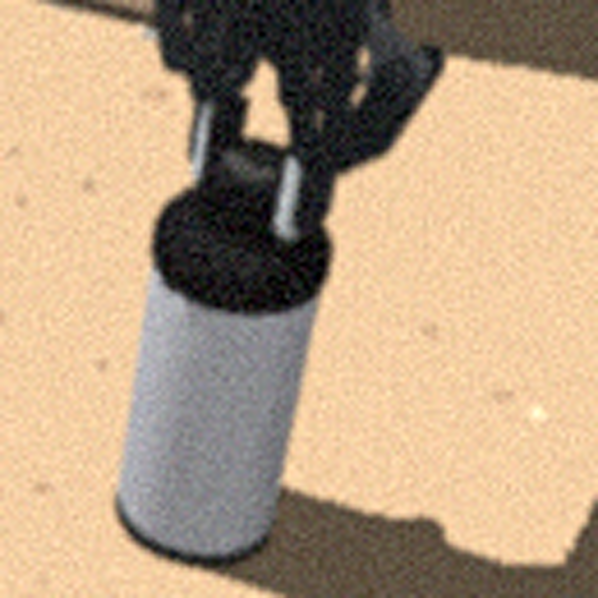

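Run:
```python
from h import *
p=ctrl.read_camera("scene");c=np.array([.51,.1828,0]);tx=np.array([-.893,.45,0]);ty=np.array([.45,.893,0])
for z in(.1705,.1755,.1805):
  print(z,[((pix(p,c+tx*a+ty*b+[0,0,z])-[370,150])*4.6).round() for a,b in((-.011,.0205),(-.011,.028),(.011,.0205),(.011,-.0205),(-.011,-.0205))])
```

```text
0.1705 [array([265., 246.]), array([279., 255.]), array([302., 228.]), array([230., 182.]), array([193., 199.])]
0.1755 [array([267., 237.]), array([281., 246.]), array([304., 219.]), array([232., 173.]), array([195., 189.])]
0.1805 [array([269., 227.]), array([283., 236.]), array([306., 209.]), array([233., 163.]), array([196., 180.])]
```

By projection the fingertips stand 6–10 mm above the lid, so the push goes through the cap. It is home and the flask is upright. One small trim, then hand in.

Converted, 0.5 mm is 0.0006.

Emit:
{"fn": "send_rows", "kwargs": {"rows": "0 0 0 0 0 0.0006 -1; 0 0 0 0 0 0.0006 -1; 0 0 0 0 0 0.0006 -1; 0 0 0 0 0 0.0006 -1"}}

```text
time: 18.85
eef_pos: [0.5102, 0.1829, 0.1663]
tcp_rot: [0.231, 0.973, 0.001, 0.002]
contact_force: [-2.1, -0.6, 10.7]
opening: 0.453
finger_force: 63.6
```

Run:
```python
from h import *
for i in range(4):
    ctrl.read_camera("scene");s=ctrl.get_state();print(np.round(s["contact_force"],1),np.round(s["eef_pos"],4))
f=s["contact_force"][2]
if 8<f<13.5: print(ctrl.sign_off())
```

```text
[-2.3 -2.  11.2] [0.5102 0.1828 0.1662]
[-3.3 -0.4 11.2] [0.5102 0.1828 0.1663]
[-2.9 -1.6 11.3] [0.5102 0.1828 0.1663]
[-2.7 -1.1 11.8] [0.5102 0.1828 0.1663]
the job is handed in; nothing more can be done
None
```

The cap clicked past the lugs onto the flask's spout and is fully home, the arm is still pressing it down with about 11 N, and the job was handed in with the flask upright at about 19 s of the 53 s allowed.

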